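# Lock the travel stop with its second nut

### The arm

A 7-joint arm with a two-finger parallel gripper is mounted at the origin on the work surface. World frame = base frame: x ahead of the robot, y to its left, z up, the work surface at z = 0. Lengths are in m, angles in rad, forces in N, time in s.
With the tool pointing down it reaches from about 0.4 to 0.875 m from the base axis. Payload 4.4 kg.
Tool frame: the origin (TCP) lies midway between the tips of the shut fingers; the grasp point (between the pads) lies 19 mm behind it; z points along the fingers, x is the direction in which the jaws open and shut, and the axes are right-handed (so a half turn about z gives the same grasp; the last joint's range is limited). The gripper opens to 85 mm and grips with 20 to 120 N. Pads are 22 mm wide; open, the fingers measure 114 mm over their backs; the gripper's body (76 mm by 85 mm) begins 54 mm behind the grasp point. The pads swing forward as they close: fully open they stand 13 mm farther back than shut.
Start: joints at [-1.2, 0.628, 0.038, 1.517, -0.027, 0.996, -0.02], TCP at [0.275, 0.589, 0.196] pointing down, gripper open.
Joint ranges: [-3.06, 3.06], [-0.37, 2.12], [-1.25, 1.32], [0.18, 2.47], [-1.1, 4.24], [0.23, 1.98], [-2.94, 2.94]. Speed limits (rad/s): [2.57, 2.57, 3.14, 3.14, 3.14, 3.14, 3.14].

### API

Orientations are given as a unit quaternion [w, x, y, z].
In Python, from workcell import * gives the robot as it stands.
- The arm moves only by the tool move_arm, never from a script. Its argument "targets" is a list of rows, each an object with "hand": the opening in per cent of the stroke, from 0 (shut) to 100 (fully open); "delta_pos": the shift along the world's x, y, z in units of 50 mm (1.0 is 50 mm), a list of three; "twist": the turn about the world's z in units of 5 degrees (1.0 is 5 degrees). In form: [{"hand": hand, "delta_pos": [dx, dy, dz], "twist": twist}, ...]. A call has 1 to 12 rows; each row is the pose to reach, as a shift and turn from the pose commanded when the call began; what a row does not reach only later rows make up. A row lasts 1/10 s, in which the tool goes at most 50 mm and 8.59 degrees, less where a joint would pass 70% of its speed; a pose out of reach is approached as far as the arm can. A call with a gripper value outside its range is refused whole. The fingers move at their own pace and stop on an object; "force" is the grip in N (left out, the last holds). Time passes only in rows, so rows that repeat a pose let the fingers close. It gives the time, the measured TCP pose, the force and the opening at its end, in the units of the state.
- observe(): the state, without advancing time (a new reading comes with each control period).
- snapshot(name): name is "scene" or "top" or "wrist"; returns a dict with "img" (384x512x3 uint8, blue, green, red), "range_z" (384x512 float32, m along the optical axis (not along the pixel's ray), 0 where there is no reading), "camera_matrix" (3x3 intrinsics, pixels), "rvec" (rotation vector, rad) and "tvec" (3), from world to camera coordinates, as OpenCV has them. Camera axes: x right, y down, z forward; pixel columns grow to the right and rows downward; lengths in m; the calibration is good to about 2 mm. A picture is of the moment at which its call begins.
- hand_in(): hands the job in, once; it reports no verdict.
The state is a dict: "time": time; "joint_pos": joint angles; "qd": joint speeds; "joint_torque": joint torques, N m; "tcp_pos": TCP position; "orientation": TCP orientation; "wrist_force": force on the tool from outside, world axes, zero at the start; "moment": the same for the moment, N m; "opening": opening from 0.0 (shut) to 1.0 (fully open).
Only numpy, scipy, OpenCV 4.12 (cv2) and the standard library are available. Lean on these libraries where they do the work, as an engineer would, in place of code of your own. Each camera call takes 0.05 s, during which the arm holds its last target. There are 200 camera calls.

### The job

On the stop spindle whose two nuts still stand apart, run the upper hex nut down by turning it clockwise and tighten it firmly against the lower nut so that the pair is locked. The lower nut sets the travel: it must keep its place and not be dragged round, so do not overtighten. Leave the other spindle, which is already locked and capped, and everything else on the bench alone, and let go at the end.

Things in the scene. Friction and masses are not known exactly. Their poses are not given: they have to be found in the camera images.
- unit: The open stop spindle, fixed to the bench: aluminium base plate 80 x 80 x 16 mm, a round boss 52 mm wide up to 28 mm, and an upright steel threaded spindle 20 mm thick with its top 112 mm above the bench. Origin: underside of the plate on the spindle axis, z up. It stands rigidly.
- lock_nut: The upper, larger steel hex nut on the open spindle: 36 mm across flats, 42 mm across corners, 22 mm high. Origin: centre of its underside, on the spindle axis, z up, 68 to 74 mm above the bench at the start; its x axis is square to one pair of flats (flats at every 60 degrees). It starts 2.4 to 5 rad of turn above the lower nut. It can only be turned, not pushed along the thread.
- lock_nut_top (a point): Centre of the upper nut's top face, 22 mm above its origin. Once the nut meets the lower one the torque jumps to 0.3 N m and climbs some 0.4 N m for each 0.1 rad, and the nut stays where it is left. A spring face in its underside presses on the lower nut; the pair is locked (over 2 N) when tightened to about 0.42 N m; 0.5 to 0.65 N m is right.
- spindle_top (a point): Centre of the open spindle's top end, 112 mm above the bench. Right-hand thread of 8 mm per turn, the same for both nuts: clockwise from above (yaw falling) moves a nut down 1.27 mm per rad. The upper nut runs down with a light drag of about 0.05 N m.
- stop_nut: The lower, smaller steel hex nut on the same spindle: 30 mm across flats (35 mm across corners), 16 mm high, so it lies inside the outline of the upper nut. Origin: centre of its underside, on the spindle axis, z up, 48 to 52 mm above the bench; x axis square to a pair of flats. Its face is not true: the heights tell only within about 1 mm where the nuts meet. It is stiff and stays put until about 0.75 N m acts on it, then it is dragged round with the upper nut.
- stop_nut_corner (a point): A corner of the lower nut's top face, 17 mm off the spindle axis along the nut's y axis.
- done_unit: A second, like spindle fixed to the bench, its two nuts already locked with no gap (lower 50 to 66 mm, upper 66 to 88 mm above the bench) and a domed black cap, 28 mm wide, over its end up to 124 mm. Origin as for the open one. It may stand on either side; leave alone.
- screwdriver: A loose screwdriver, 170 mm long, lying between the two spindles; leave alone.
- wrench: A loose steel spanner, 170 mm long, lying on the near right of the bench; leave alone.
- oil_can: A small white bottle, 44 mm wide, 110 mm tall, standing to the left; leave alone.
- parts_tray: A clear divided tray, fixed to the bench, 130 x 100 x 30 mm, on the left; leave alone.
- profile: An aluminium profile, 30 x 200 x 30 mm, fixed beyond the spindles; leave alone.
- cylinder_unit: A loose small pneumatic cylinder, 32 mm square, 140 mm long with its rod, on the right; leave alone.
- spare_bush: A loose steel bush, 36 mm wide, 25 mm high, standing beyond and left of the spindles; leave alone.
There are look-alikes about, which are no part of the job. Leave any purple or red look-alike of the unit alone.

How it is judged:
By the outcome, as a careful person would: the job done as asked, in the order asked, and still so for the second after the job is handed in, with the robot touching nothing.
It also fails if it takes over 70 s, if anything falls off the work surface, if the arm or the gripper's body presses on something with over 40 N, if the wrist force passes 120 N, or if a joint passes its speed limit or range.

## Working session

There is one attempt and no reset: what is moved stays moved. The work goes in short steps, Python scripts to look and compute and a tool call to move; the robot and the scene stay as the last step left them, time stands still between calls to the robot, and variables do not carry over. Pictures are saved under pics/ and viewed, about 8 in all and at most 12, crops included, and the job is handed in when it is done.

Besides the shell and the picture viewer there is one more tool, called after "Emit:" as name(argument=value, ...), one argument or row to a line, values as JSON. move_arm: Moves the arm, as the interface text tells. Its arguments: {"type":"object","properties":{"targets":{"type":"array","items":{"type":"object","properties":{"hand":{"type":"number"},"delta_pos":{"type":"array","items":{"type":"number"}},"twist":{"type":"number"}}}},"force":{"type":"number"}},"required":["targets"]}

```bash
mkdir -p pics; ls; python3 - <<'E'
from workcell import *
import cv2,numpy as np
s=observe();print({k:np.round(v,3).tolist() for k,v in s.items()})
for n in("scene","top"):
    d=snapshot(n);np.savez(f"{n}0.npz",**d);cv2.imwrite(f"pics/{n}0.png",d["img"])
    R=cv2.Rodrigues(d["rvec"])[0];print(n,(-R.T@np.ravel(d["tvec"])).round(3),d["camera_matrix"].round(1).tolist())
a=cv2.imread("pics/scene0.png");b=cv2.imread("pics/top0.png")
E
```

```text
pics
{'time': 0.0, 'joint_pos': [-1.2, 0.629, 0.038, 1.518, -0.027, 0.996, -0.02], 'qd': [0.002, -0.002, 0.001, -0.002, -0.0, -0.001, 0.001], 'joint_torque': [-0.001, -56.339, 1.226, -19.345, 0.011, 0.011, -0.0], 'tcp_pos': [0.275, 0.588, 0.195], 'orientation': [0.0, 0.844, 0.537, -0.001], 'wrist_force': [-0.276, 0.341, -0.441], 'moment': [-0.037, -0.004, 0.009], 'opening': 1.0}
scene [1.297 0.569 0.702] [[397.3, 0.0, 258.9], [0.0, 397.3, 187.2], [0.0, 0.0, 1.0]]
top [ 0.484 -0.011  1.186] [[405.7, 0.0, 262.5], [0.0, 405.7, 194.5], [0.0, 0.0, 1.0]]
```

View pics/scene0.png

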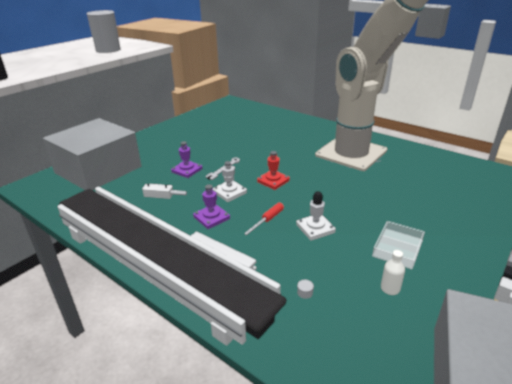

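View pics/top0.png

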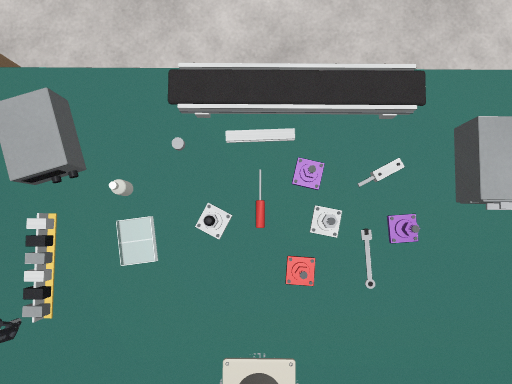

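Candidates (top view px):
- White uncapped unit at (326,221), scene (230,180).
- White with black cap at (212,221), scene (317,215): the done unit.
- Purple at (309,173) and (403,229), and red at (301,271): look-alikes.

I choose (326,221) and will check it in a close crop.

```bash
cat > h.py <<'E'
import numpy as np,cv2
def cloud(d):
    z=d["range_z"];K=d["camera_matrix"];R=cv2.Rodrigues(d["rvec"])[0];t=np.ravel(d["tvec"])
    v,u=np.mgrid[:z.shape[0],:z.shape[1]]
    P=np.stack([(u-K[0,2])/K[0,0]*z,(v-K[1,2])/K[1,1]*z,z],-1)
    W=(P-t)@R; W[z==0]=np.nan
    return W
def ray(d,u,v,h):
    K=d["camera_matrix"];R=cv2.Rodrigues(d["rvec"])[0];t=np.ravel(d["tvec"])
    C=-R.T@t;r=R.T@np.linalg.inv(K)@[u,v,1];return C+r*(h-C[2])/r[2]
def proj(d,p): return cv2.projectPoints(np.float64(p).reshape(-1,3),d["rvec"],d["tvec"],d["camera_matrix"],None)[0][:,0]
E
python3 - <<'E'
from h import *
d=dict(np.load("top0.npz"));s=dict(np.load("scene0.npz"))
W=cloud(d);sub=W[200:242,305:347]
for lo,hi in((.008,.022),(.06,.10),(.104,.12)):
    m=(sub[...,2]>lo)&(sub[...,2]<hi);q=sub[m];print(lo,len(q),q.mean(0).round(4),np.median(q[:,2]).round(4),q.min(0).round(3),q.max(0).round(3))
print(ray(d,326,221,.016))
a=cv2.resize(d["img"][196:246,300:350],(400,400),interpolation=cv2.INTER_CUBIC)
b=cv2.resize(s["img"][153:203,205:255],(400,400),interpolation=cv2.INTER_CUBIC)
cv2.imwrite("pics/crop.png",np.hstack([a,b]))
E
```

```text
0.008 496 [ 0.4917 -0.1865  0.016 ] 0.016 [ 0.446 -0.234  0.009] [ 0.538 -0.144  0.022]
0.06 114 [ 0.491  -0.1864  0.0915] 0.0924 [ 0.475 -0.209  0.071] [ 0.508 -0.169  0.097]
0.104 51 [ 0.4919 -0.1883  0.1114] 0.1117 [ 0.483 -0.197  0.104] [ 0.502 -0.179  0.116]
[ 0.49178301 -0.19029029  0.016     ]
```

View pics/crop.png

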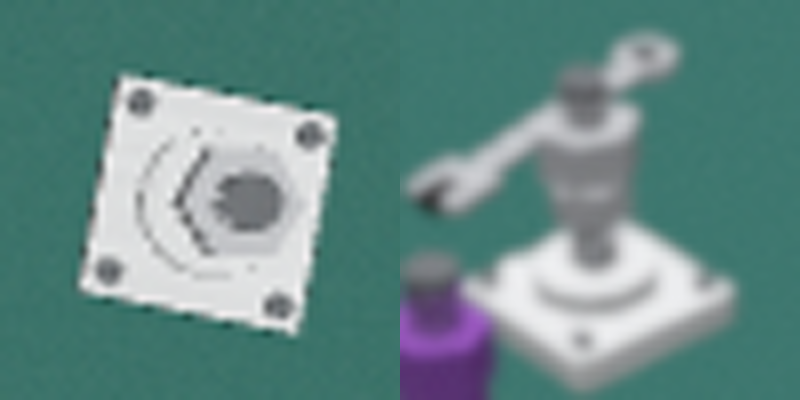

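The crop confirms it: a white uncapped unit with two steel nuts and a bare spindle, and the hex corners at about (178,203) and (300,205) in the crop. I'll move above it for a wrist view.

Emit:
move_arm(
  targets=[
    {"hand": 100,"delta_pos": [0.9,-0.2,0.5],"twist": 0},
    {"hand": 100,"delta_pos": [1.8,-0.8,1],"twist": 0},
    {"hand": 100,"delta_pos": [2.7,-1.5,1.2],"twist": 0},
    {"hand": 100,"delta_pos": [3.4,-2.1,1.2],"twist": 0},
    {"hand": 100,"delta_pos": [3.6,-3,1.2],"twist": 0},
    {"hand": 100,"delta_pos": [3.7,-3.9,1.2],"twist": 0},
    {"hand": 100,"delta_pos": [3.8,-4.8,1.2],"twist": 0},
    {"hand": 100,"delta_pos": [3.9,-5.7,1.2],"twist": 0},
    {"hand": 100,"delta_pos": [4,-6.6,1.2],"twist": 0},
    {"hand": 100,"delta_pos": [4.1,-7.5,1.2],"twist": 0},
    {"hand": 100,"delta_pos": [4.2,-8.3,1.2],"twist": 0},
    {"hand": 100,"delta_pos": [4.2,-9,1.2],"twist": 0},
  ],
)

```text
time: 1.3
tcp_pos: [0.4851, 0.1363, 0.2555]
orientation: [0.0, 0.844, 0.536, -0.0]
wrist_force: [0.5, -0.8, -0.5]
opening: 0.999
```

Emit:
move_arm(
  targets=[
    {"hand": 100,"delta_pos": [0,-0.9,0],"twist": 0},
    {"hand": 100,"delta_pos": [0,-1.8,0],"twist": 0},
    {"hand": 100,"delta_pos": [0,-2.7,0],"twist": 0},
    {"hand": 100,"delta_pos": [0,-3.6,0],"twist": 0},
    {"hand": 100,"delta_pos": [0.1,-4.5,0],"twist": 0},
    {"hand": 100,"delta_pos": [0.1,-5.4,0],"twist": 0},
    {"hand": 100,"delta_pos": [0.1,-6,0],"twist": 0},
    {"hand": 100,"delta_pos": [0.1,-6.5,0],"twist": 0},
    {"hand": 100,"delta_pos": [0.1,-6.5,0],"twist": 0},
    {"hand": 100,"delta_pos": [0.1,-6.5,0],"twist": 0},
  ],
)

```text
time: 2.3
tcp_pos: [0.4896, -0.1859, 0.2553]
orientation: [-0.001, 0.844, 0.537, -0.0]
wrist_force: [0.7, 0.5, -0.8]
opening: 1.001
```

```bash
python3 - <<'E'
from workcell import *
from h import *
s=observe();print({k:np.round(v,3).tolist() for k,v in s.items()})
d=snapshot("wrist");np.savez("w1.npz",**d);cv2.imwrite("pics/w1.png",d["img"])
R=cv2.Rodrigues(d["rvec"])[0];print((-R.T@np.ravel(d["tvec"])).round(3),R.round(2).tolist(),proj(d,[.492,-.188,.112]))
E
```

```text
{'time': 2.3, 'joint_pos': [0.177, 0.384, 0.187, 1.791, -0.085, 0.975, 1.531], 'qd': [-0.028, -0.007, -0.023, 0.005, -0.005, -0.001, -0.001], 'joint_torque': [1.401, -41.972, 2.902, -19.234, 0.168, -0.041, 0.027], 'tcp_pos': [0.49, -0.186, 0.255], 'orientation': [-0.001, 0.844, 0.537, -0.0], 'wrist_force': [0.659, 0.523, -0.761], 'moment': [0.037, 0.039, -0.01], 'opening': 1.001}
[ 0.425 -0.155  0.433] [[0.42, 0.91, 0.0], [0.87, -0.41, 0.28], [0.26, -0.12, -0.96]] [[254.80073924 171.32123629]]
```

View pics/w1.png

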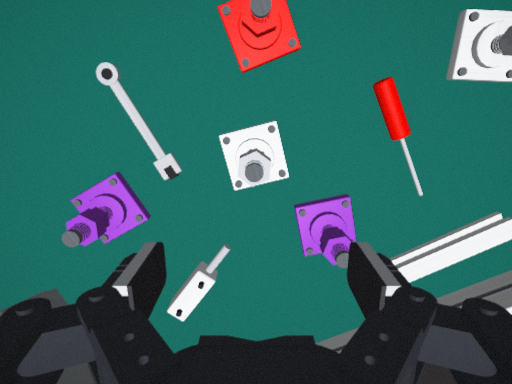

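The wrist view shows the open spindle at (254,172), with the nut's hex top around (254,162). It agrees with the predicted axis pixel (255,171). Next I'll measure the hex yaw.

```bash
python3 - <<'E'
from h import *
for f,win in(("w1.npz",(110,230,200,310)),("top0.npz",(196,246,300,350))):
    d=dict(np.load(f));W=cloud(d);a,b,c,e=win;S=W[a:b,c:e].reshape(-1,3);I=d["img"][a:b,c:e].reshape(-1,3)
    r=np.hypot(S[:,0]-.492,S[:,1]+.188)
    m=(r<.03)&(S[:,2]>.085)&(S[:,2]<.102);q=S[m];h=np.median(q[r[m]>.012][:,2]);
    m2=m&(abs(S[:,2]-h)<.003);q=S[m2]
    sp=S[(r<.014)&(S[:,2]>.108)];print(f,len(q),"h",h,"spindle",sp.mean(0).round(4))
    hull=cv2.convexHull((q[:,:2]*1e4).astype(np.float32))[:,0]/1e4
    print("min area rect",cv2.minAreaRect((q[:,:2]*1e3).astype(np.float32)), "circle",cv2.minEnclosingCircle((q[:,:2]*1e3).astype(np.float32)))
    # support-function widths
    th=np.radians(np.arange(0,60,2.5))
    w=[[np.ptp(q[:,:2]@[np.cos(t+k*np.pi/3),np.sin(t+k*np.pi/3)]) for k in range(3)] for t in th]
    for t,x in zip(th,w):print(np.degrees(t),(np.array(x)*1e3).round(1),end=" ")
    print()
d=dict(np.load("w1.npz"));cv2.imwrite("pics/w1c.png",cv2.resize(d["img"][115:200,210:300],None,fx=7,fy=7,interpolation=cv2.INTER_CUBIC))
E
```

```text
w1.npz 535 h 0.09194506884234067 spindle [ 0.4926 -0.1893  0.1112]
min area rect ((493.02947998046875, -189.1507568359375), (40.998680114746094, 36.49085998535156), 89.23246002197266) circle ((492.6494140625, -189.41685485839844), 20.778017044067383)
0.0 [36.6 36.2 36.8] 2.5 [36.9 36.7 37.3] 5.0 [37.4 37.3 38.1] 7.499999999999999 [37.9 38.  38.8] 10.0 [38.4 38.6 39.4] 12.5 [39.  39.2 39.9] 14.999999999999998 [39.5 39.7 40.4] 17.5 [39.9 40.1 40.8] 20.0 [40.3 40.4 41.1] 22.5 [40.6 40.7 41.3] 25.0 [40.8 40.9 41.5] 27.5 [40.9 41.  41.5] 29.999999999999996 [41.  41.  41.5] 32.5 [40.9 40.9 41.5] 35.0 [40.8 40.8 41.3] 37.5 [40.6 40.6 41. ] 40.0 [40.4 40.3 40.7] 42.5 [40.  40.  40.3] 45.0 [39.6 39.5 39.9] 47.5 [39.1 39.  39.3] 50.0 [38.6 38.4 38.7] 52.50000000000001 [37.9 37.8 38. ] 55.0 [37.2 37.3 37.4] 57.5 [36.5 36.8 36.8] 
top0.npz 90 h 0.0927253826820211 spindle [ 0.4913 -0.1889  0.1123]
min area rect ((491.34429931640625, -189.352783203125), (32.2268180847168, 38.377685546875), 0.42275339365005493) circle ((491.364990234375, -189.21885681152344), 19.322723388671875)
0.0 [32.3 36.1 36.4] 2.5 [32.9 36.  36.3] 5.0 [33.6 36.5 36.1] 7.499999999999999 [34.2 37.  36.3] 10.0 [34.8 37.4 36.4] 12.5 [35.3 37.7 36.4] 14.999999999999998 [35.8 38.  36.3] 17.5 [36.2 38.1 36.2] 20.0 [36.5 38.2 36.5] 22.5 [36.7 38.3 36.7] 25.0 [36.9 38.3 36.9] 27.5 [37.2 38.3 37. ] 29.999999999999996 [37.5 38.4 37.1] 32.5 [37.7 38.4 37.1] 35.0 [37.9 38.3 37. ] 37.5 [38.  38.1 36.8] 40.0 [38.  37.8 36.6] 42.5 [37.9 37.5 36.3] 45.0 [37.8 37.2 35.9] 47.5 [37.6 36.9 35.5] 50.0 [37.3 36.7 35. ] 52.50000000000001 [37.  36.6 34.4] 55.0 [36.6 36.5 33.8] 57.5 [36.2 36.5 33.1]
```

View pics/w1c.png

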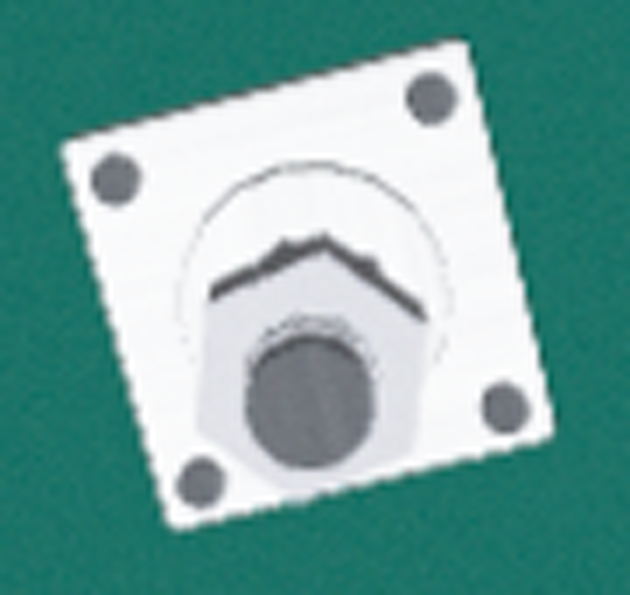

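Emit:
move_arm(
  targets=[
    {"hand": 70,"delta_pos": [0.06,-0.06,0],"twist": 1.6},
    {"hand": 70,"delta_pos": [0.06,-0.06,0],"twist": 3.2},
    {"hand": 70,"delta_pos": [0.06,-0.06,0],"twist": 4.8},
    {"hand": 70,"delta_pos": [0.06,-0.06,0],"twist": 6.4},
    {"hand": 70,"delta_pos": [0.06,-0.06,0],"twist": 8},
    {"hand": 70,"delta_pos": [0.06,-0.06,0],"twist": 9.5},
    {"hand": 70,"delta_pos": [0.06,-0.06,-0.4],"twist": 10.87},
    {"hand": 70,"delta_pos": [0.06,-0.06,-0.8],"twist": 10.87},
    {"hand": 70,"delta_pos": [0.06,-0.06,-1.2],"twist": 10.87},
    {"hand": 70,"delta_pos": [0.06,-0.06,-1.6],"twist": 10.87},
    {"hand": 70,"delta_pos": [0.06,-0.06,-2],"twist": 10.87},
    {"hand": 70,"delta_pos": [0.06,-0.06,-2],"twist": 10.87},
  ],
)

```text
time: 3.55
tcp_pos: [0.4912, -0.1865, 0.1536]
orientation: [-0.003, 0.504, 0.864, -0.0]
wrist_force: [-0.7, 1.0, 0.1]
opening: 0.697
```

```bash
python3 - <<'E'
from workcell import *
from h import *
s=observe();print({k:np.round(s[k],4).tolist() for k in('time','joint_pos','tcp_pos','orientation','wrist_force','moment','opening')})
q=s['orientation'];print(np.degrees(2*np.arctan2(q[2],q[1])))
d=snapshot("wrist");np.savez("w2.npz",**d);cv2.imwrite("pics/w2.png",d["img"])
W=cloud(d).reshape(-1,3);r=np.hypot(W[:,0]-.492,W[:,1]+.189)
m=(r<.025)&(abs(W[:,2]-.092)<.003);p=W[m];print(len(p),np.median(p,0),cv2.minAreaRect((p[:,:2]*1e3).astype(np.float32)),"spindle",W[(r<.014)&(W[:,2]>.109)&(W[:,2]<.115)].mean(0))
E
```

```text
{'time': 3.55, 'joint_pos': [0.3405, 0.5094, -0.0445, 1.9034, 0.0311, 0.735, 2.3638], 'tcp_pos': [0.4912, -0.1865, 0.1536], 'orientation': [-0.0028, 0.5039, 0.8637, -0.0002], 'wrist_force': [-0.6659, 0.9695, 0.1188], 'moment': [-0.0188, 0.0211, 0.0166], 'opening': 0.6972}
119.4789597455765
973 [ 0.48769478 -0.1942278   0.09195532] ((492.5193176269531, -189.87539672851562), (40.90196990966797, 35.84945297241211), 29.621448516845703) spindle [ 0.49245836 -0.18997489  0.11129429]
```

View pics/w2.png

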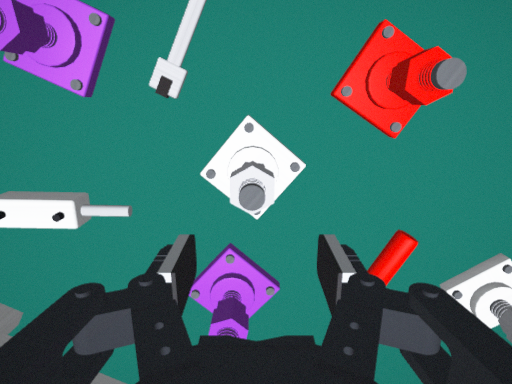

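The wrist view shows the nut at (250,178), centred between the jaws and square to them (flats 119.6°, jaw 119.5°). I'll descend with a settling pause.

Emit:
move_arm(
  targets=[
    {"hand": 70,"delta_pos": [0,0,-0.3],"twist": 0},
    {"hand": 70,"delta_pos": [0,0,-0.6],"twist": 0},
    {"hand": 70,"delta_pos": [0,0,-0.6],"twist": 0},
    {"hand": 70,"delta_pos": [0,0,-0.6],"twist": 0},
  ],
)

```text
time: 4.0
tcp_pos: [0.4937, -0.1887, 0.1267]
orientation: [0.001, 0.505, 0.863, 0.0]
wrist_force: [-0.3, 0.3, 0.1]
opening: 0.704
```

```bash
cat > o.py <<'E'
from workcell import *
import numpy as np
s=observe();print({k:np.round(s[k],4).tolist() for k in('time','joint_pos','tcp_pos','wrist_force','moment','opening')})
q=s['orientation'];print("yaw",np.degrees(2*np.arctan2(q[2],q[1])),np.round(q,4))
E
python3 o.py
```

```text
{'time': 4.0, 'joint_pos': [0.3405, 0.549, -0.0419, 1.9276, 0.0352, 0.6645, 2.3604], 'tcp_pos': [0.4937, -0.1887, 0.1267], 'wrist_force': [-0.327, 0.2884, 0.074], 'moment': [-0.0191, -0.0112, 0.0267], 'opening': 0.7044}
yaw 119.36429788279302 [6.000e-04 5.048e-01 8.632e-01 2.000e-04]
```

Emit:
move_arm(
  targets=[
    {"hand": 70,"delta_pos": [-0.01,-0.01,-0.4],"twist": 0},
    {"hand": 70,"delta_pos": [-0.01,-0.01,-0.8],"twist": 0},
    {"hand": 70,"delta_pos": [-0.01,-0.01,-1.16],"twist": 0},
    {"hand": 70,"delta_pos": [-0.01,-0.01,-1.16],"twist": 0},
    {"hand": 70,"delta_pos": [-0.01,-0.01,-1.16],"twist": 0},
  ],
)

```text
time: 4.5
tcp_pos: [0.4932, -0.1896, 0.0688]
orientation: [0.001, 0.505, 0.863, 0.0]
wrist_force: [0.5, 0.3, 0.0]
opening: 0.7
```

```bash
python3 o.py; python3 - <<'E'
from workcell import *
import cv2
d=snapshot("scene");cv2.imwrite("pics/s2.png",cv2.resize(d["img"][110:210,180:280],(600,600),interpolation=cv2.INTER_CUBIC))
E
```

```text
{'time': 4.5, 'joint_pos': [0.3384, 0.6411, -0.0367, 1.971, 0.0434, 0.5289, 2.3543], 'tcp_pos': [0.4932, -0.1896, 0.0688], 'wrist_force': [0.4974, 0.2916, 0.003], 'moment': [0.0188, -0.0231, -0.0025], 'opening': 0.6996}
yaw 119.33118371574982 [6.000e-04 5.050e-01 8.631e-01 1.000e-04]
```

View pics/s2.png

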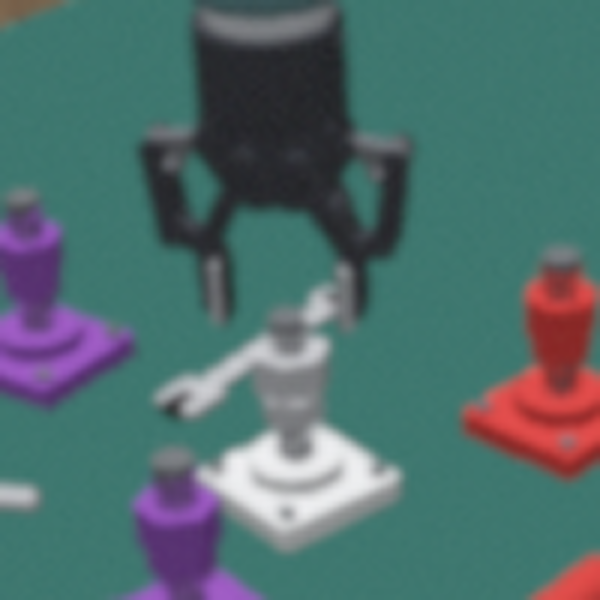

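The crop shows the fingertips near (218,320) and (350,325), level with the spindle top (288,318). That looks too high for a TCP at z=0.069, so I'll check it numerically before closing.

```bash
python3 o.py; python3 - <<'E'
from workcell import *
from h import *
d=snapshot("scene");np.savez("s3.npz",**d);W=cloud(d)
s=observe();print("proj tcp",proj(d,s["tcp_pos"]),"spindle top",proj(d,[.4925,-.189,.112]),"nut bottom",proj(d,[.4925,-.189,.07]))
S=W[110:210,180:280];I=d["img"][110:210,180:280]
r=np.hypot(S[...,0]-.4925,S[...,1]+.189)
m=(r<.07)&(S[...,2]>.03);
for lo in np.arange(.03,.2,.01):
    k=m&(S[...,2]>=lo)&(S[...,2]<lo+.01);q=S[k];
    if len(q):
        ax=np.array([np.cos(np.radians(119.3)),np.sin(np.radians(119.3))]);u=(q[:,:2]-[.4925,-.189])@ax
        print(round(lo,2),len(q),np.percentile(u,[0,25,50,75,100]).round(3), "far",(abs(u)>.024).sum())
e=snapshot("wrist");w=cv2.resize(d["img"][110:210,180:280],(384,384),interpolation=cv2.INTER_CUBIC)
cv2.imwrite("pics/s3.png",np.hstack([w,cv2.resize(e["img"],(416,312)).copy() if 0 else cv2.resize(e["img"],(416,384))]))
E
```

```text
{'time': 4.55, 'joint_pos': [0.3384, 0.6406, -0.0366, 1.9708, 0.0434, 0.5287, 2.3542], 'tcp_pos': [0.4936, -0.1898, 0.0691], 'wrist_force': [1.3309, 0.0531, 0.121], 'moment': [-0.0398, -0.006, -0.0506], 'opening': 0.6949}
yaw 119.32537276313587 [1.100e-03 5.051e-01 8.631e-01 2.000e-04]
proj tcp [[227.68774786 174.42336946]] spindle top [[227.34382592 162.51671969]] nut bottom [[228.09965239 174.12118064]]
0.03 26 [-0.012 -0.003  0.005  0.009  0.023] far 0
0.04 14 [-0.011 -0.003  0.001  0.006  0.009] far 0
0.05 24 [-0.017 -0.007  0.003  0.011  0.016] far 0
0.06 27 [-0.016 -0.004  0.004  0.009  0.017] far 0
0.07 28 [-0.017 -0.007  0.004  0.013  0.018] far 0
0.08 37 [-0.017 -0.005  0.005  0.011  0.018] far 0
0.09 49 [-0.018 -0.008  0.001  0.009  0.017] far 0
0.1 20 [-0.011 -0.006  0.001  0.007  0.009] far 0
0.11 39 [-0.044 -0.031 -0.001  0.008  0.039] far 20
0.12 30 [-0.044 -0.035 -0.031  0.036  0.042] far 30
0.13 28 [-0.043 -0.033  0.031  0.038  0.042] far 28
0.14 32 [-0.048 -0.034 -0.031  0.035  0.043] far 32
0.15 41 [-0.055 -0.039  0.03   0.04   0.06 ] far 41
0.16 89 [-0.065 -0.049  0.027  0.041  0.06 ] far 88
0.17 70 [-0.064 -0.037  0.022  0.033  0.063] far 59
0.18 100 [-0.066 -0.024 -0.     0.026  0.065] far 54
0.19 87 [-0.067 -0.023  0.001  0.026  0.065] far 47
```

View pics/s3.png

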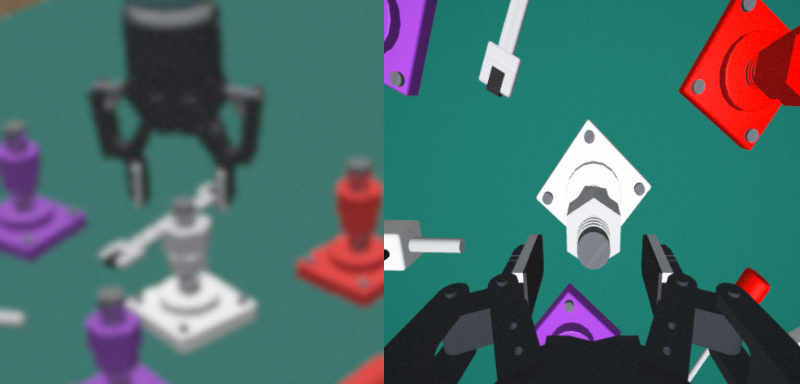

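Depth puts the fingertips at z≈0.115 while the state says TCP 0.069. That could be picture lag or a real offset. I'll hold still and measure again.

Emit:
move_arm(
  targets=[
    {"hand": 70,"delta_pos": [0,0,0],"twist": 0},
    {"hand": 70,"delta_pos": [0,0,0],"twist": 0},
    {"hand": 70,"delta_pos": [0,0,0],"twist": 0},
    {"hand": 70,"delta_pos": [0,0,0],"twist": 0},
    {"hand": 70,"delta_pos": [0,0,0],"twist": 0},
  ],
)

```text
time: 5.15
tcp_pos: [0.4924, -0.1895, 0.0677]
orientation: [-0.0, 0.505, 0.863, -0.0]
wrist_force: [-0.6, -0.0, -0.3]
opening: 0.704
```

```bash
cat > tip.py <<'E'
from workcell import *
from h import *
d=snapshot("scene");W=cloud(d);s=observe();q=s["orientation"];yaw=2*np.arctan2(q[2],q[1])
S=W[90:210,160:300].reshape(-1,3);S=S[~np.isnan(S[:,0])]
c=s["tcp_pos"][:2];u=(S[:,:2]-c)@[np.cos(yaw),np.sin(yaw)];v=(S[:,:2]-c)@[-np.sin(yaw),np.cos(yaw)]
for sg in(1,-1):
    m=(u*sg>.021)&(u*sg<.06)&(abs(v)<.03)&(S[:,2]>.045);print(sg,"lowest finger z",np.sort(S[m,2])[:8].round(3),"u",np.median(u[m]).round(3))
C=-cv2.Rodrigues(d["rvec"])[0].T@np.ravel(d["tvec"]);print(s["time"],s["tcp_pos"])
e=snapshot("wrist");C=-cv2.Rodrigues(e["rvec"])[0].T@np.ravel(e["tvec"]);print("wrist cam",C.round(3))
E
python3 tip.py
```

```text
1 lowest finger z [0.109 0.111 0.112 0.115 0.115 0.116 0.117 0.119] u 0.033
-1 lowest finger z [0.11  0.111 0.111 0.112 0.113 0.113 0.114 0.115] u -0.033
5.2 [ 0.4924339  -0.18952976  0.06770309]
wrist cam [ 0.43  -0.225  0.245]
```

```bash
python3 - <<'E'
from workcell import *
from h import *
s=observe();q=s["orientation"];yaw=2*np.arctan2(q[2],q[1]);c=np.array(s["tcp_pos"])
for n in("wrist","top","scene"):
    d=snapshot(n);S=cloud(d).reshape(-1,3);I=d["img"].reshape(-1,3).max(1);u=(S[:,:2]-c[:2])@[np.cos(yaw),np.sin(yaw)];v=(S[:,:2]-c[:2])@[-np.sin(yaw),np.cos(yaw)]
    print(n)
    for lo in np.arange(.05,.2,.01):
        m=(abs(u)>.022)&(abs(u)<.06)&(abs(v)<.02)&(S[:,2]>=lo)&(S[:,2]<lo+.01)
        if m.sum():print(round(lo,2),m.sum(),"|u|",np.percentile(abs(u[m]),[0,50,100]).round(3),"v",np.percentile(v[m],[0,50,100]).round(3))
E
```

```text
wrist
0.1 69 |u| [0.029 0.03  0.03 ] v [-0.01  -0.001  0.009]
0.11 740 |u| [0.029 0.03  0.044] v [-0.012  0.006  0.011]
0.12 1067 |u| [0.029 0.031 0.044] v [-0.012  0.006  0.011]
0.13 1310 |u| [0.029 0.031 0.044] v [-0.013  0.006  0.011]
0.14 1259 |u| [0.029 0.031 0.05 ] v [-0.012  0.007  0.012]
0.15 3136 |u| [0.027 0.043 0.06 ] v [-0.014  0.011  0.014]
0.16 8377 |u| [0.023 0.051 0.06 ] v [-0.014  0.002  0.016]
0.17 5261 |u| [0.022 0.052 0.06 ] v [-0.013  0.011  0.017]
0.18 5686 |u| [0.022 0.053 0.06 ] v [-0.002  0.011  0.018]
0.19 1052 |u| [0.022 0.024 0.058] v [0.009 0.016 0.019]
top
0.13 1 |u| [0.043 0.043 0.043] v [-0.007 -0.007 -0.007]
0.14 1 |u| [0.038 0.038 0.038] v [-0.014 -0.014 -0.014]
0.15 11 |u| [0.035 0.042 0.054] v [-0.014 -0.006  0.013]
0.16 14 |u| [0.038 0.041 0.058] v [-0.013 -0.007  0.011]
0.17 12 |u| [0.03  0.034 0.038] v [-0.017 -0.012  0.014]
0.18 8 |u| [0.029 0.031 0.056] v [-0.017 -0.014  0.015]
0.19 7 |u| [0.052 0.053 0.055] v [-0.012 -0.007  0.007]
0.2 13 |u| [0.045 0.057 0.06 ] v [-0.012 -0.003  0.011]
scene
0.1 3 |u| [0.034 0.035 0.037] v [-0.01  -0.008 -0.006]
0.11 21 |u| [0.029 0.033 0.04 ] v [-0.015 -0.011  0.002]
0.12 32 |u| [0.03  0.035 0.044] v [-0.018 -0.01   0.004]
0.13 32 |u| [0.029 0.036 0.044] v [-0.015 -0.01   0.009]
0.14 30 |u| [0.029 0.035 0.048] v [-0.016 -0.009  0.008]
0.15 48 |u| [0.03  0.042 0.059] v [-0.02  -0.014  0.007]
0.16 75 |u| [0.025 0.043 0.058] v [-0.019 -0.012  0.009]
0.17 64 |u| [0.022 0.034 0.059] v [-0.02  -0.014  0.018]
0.18 32 |u| [0.023 0.053 0.059] v [-0.02  -0.014  0.016]
0.19 43 |u| [0.022 0.047 0.06 ] v [-0.02  -0.013 -0.004]
0.2 67 |u| [0.022 0.044 0.06 ] v [-0.017 -0.012 -0.002]
```

Both cameras agree that the pads are at z≈0.108–0.148, centred on the reported TCP in x and y. So the reported TCP z is about 32 mm too low, and I'll go by sight: lower about 32 mm in steps, watching the force.

Emit:
move_arm(
  targets=[
    {"hand": 70,"delta_pos": [0,0,-0.15],"twist": 0},
    {"hand": 70,"delta_pos": [0,0,-0.3],"twist": 0},
    {"hand": 70,"delta_pos": [0,0,-0.3],"twist": 0},
  ],
)

```text
time: 5.7
tcp_pos: [0.4914, -0.1891, 0.0514]
orientation: [-0.001, 0.505, 0.863, -0.0]
wrist_force: [-0.4, -0.9, 0.0]
opening: 0.698
```

Emit:
move_arm(
  targets=[
    {"hand": 70,"delta_pos": [0,0,-0.15],"twist": 0},
    {"hand": 70,"delta_pos": [0,0,-0.32],"twist": 0},
    {"hand": 70,"delta_pos": [0,0,-0.32],"twist": 0},
  ],
)

```text
time: 6.0
tcp_pos: [0.4915, -0.1891, 0.0354]
orientation: [-0.001, 0.505, 0.863, -0.0]
wrist_force: [-0.4, 0.2, -0.1]
opening: 0.701
```

```bash
cat > pads.py <<'E'
from workcell import *
from h import *
s=observe();q=s["orientation"];yaw=2*np.arctan2(q[2],q[1]);c=np.array(s["tcp_pos"])
print({k:np.round(s[k],3).tolist() for k in('time','tcp_pos','wrist_force','moment','opening')},"yaw",np.degrees(yaw),"j7",s["joint_pos"][6])
for n in("wrist","scene"):
    d=snapshot(n);S=cloud(d).reshape(-1,3);u=(S[:,:2]-c[:2])@[np.cos(yaw),np.sin(yaw)];v=(S[:,:2]-c[:2])@[-np.sin(yaw),np.cos(yaw)]
    for sg in (1,-1):
        m=(u*sg>.0225)&(u*sg<.05)&(abs(v)<.015)&(S[:,2]>.03);print(n,sg,"finger low z",np.percentile(S[m,2],[0,1,3]).round(4),m.sum(),"inner u",(u*sg)[m].min().round(4))
    if n=="wrist":
        cv2.imwrite("pics/last.png",d["img"]);r=np.hypot(S[:,0]-.4925,S[:,1]+.189);m=(r>.0125)&(r<.0175)&(S[:,2]>.08)&(S[:,2]<.1);print("nut top",np.median(S[m,2]))
E
python3 pads.py
```

```text
{'time': 6.0, 'tcp_pos': [0.492, -0.189, 0.035], 'wrist_force': [-0.356, 0.222, -0.093], 'moment': [0.0, -0.051, -0.049], 'opening': 0.701} yaw 119.32755661451462 j7 2.3505345804856486
wrist 1 finger low z [0.0753 0.0788 0.0826] 5605 inner u 0.0226
wrist -1 finger low z [0.0753 0.0787 0.0819] 4961 inner u 0.0226
nut top 0.09200482112404412
scene 1 finger low z [0.0763 0.0883 0.0982] 651 inner u 0.0226
scene -1 finger low z [0.0757 0.0814 0.0855] 343 inner u 0.0226
```

Tips are at 0.0755 beside the nut (0.070–0.092) with no contact force. Closing.

Emit:
move_arm(
  targets=[
    {"hand": 30,"delta_pos": [0,0,0],"twist": 0},
    {"hand": 30,"delta_pos": [0,0,0],"twist": 0},
    {"hand": 30,"delta_pos": [0,0,0],"twist": 0},
    {"hand": 30,"delta_pos": [0,0,0],"twist": 0},
    {"hand": 30,"delta_pos": [0,0,0],"twist": 0},
    {"hand": 30,"delta_pos": [0,0,0],"twist": 0},
    {"hand": 30,"delta_pos": [0,0,0],"twist": 0},
  ],
  force=60,
)

```text
time: 6.8
tcp_pos: [0.4928, -0.1897, 0.037]
orientation: [0.0, 0.505, 0.863, 0.0]
wrist_force: [0.8, 0.1, 5.1]
opening: 0.41
```

```bash
python3 pads.py
```

```text
{'time': 6.8, 'tcp_pos': [0.493, -0.19, 0.037], 'wrist_force': [0.78, 0.072, 5.117], 'moment': [0.014, 0.136, -0.001], 'opening': 0.41} yaw 119.31805293310133 j7 2.3505540850173454
wrist 1 finger low z [0.0779 0.0867 0.0983] 9517 inner u 0.0225
wrist -1 finger low z [0.0776 0.0858 0.0968] 9307 inner u 0.0225
nut top 0.09186443687647097
scene 1 finger low z [0.0311 0.0882 0.1013] 690 inner u 0.0226
scene -1 finger low z [0.0307 0.0818 0.096 ] 354 inner u 0.0226
```

Gripped (opening 0.41, low side force). The first 96° run-down is safely short of the minimum 2.4 rad.

Emit:
move_arm(
  targets=[
    {"hand": 30,"delta_pos": [0,0,-0.004],"twist": -1.6},
    {"hand": 30,"delta_pos": [0,0,-0.007],"twist": -3.2},
    {"hand": 30,"delta_pos": [0,0,-0.011],"twist": -4.8},
    {"hand": 30,"delta_pos": [0,0,-0.014],"twist": -6.4},
    {"hand": 30,"delta_pos": [0,0,-0.018],"twist": -8},
    {"hand": 30,"delta_pos": [0,0,-0.021],"twist": -9.6},
    {"hand": 30,"delta_pos": [0,0,-0.025],"twist": -11.2},
    {"hand": 30,"delta_pos": [0,0,-0.028],"twist": -12.8},
    {"hand": 30,"delta_pos": [0,0,-0.032],"twist": -14.4},
    {"hand": 30,"delta_pos": [0,0,-0.036],"twist": -16},
    {"hand": 30,"delta_pos": [0,0,-0.039],"twist": -17.6},
    {"hand": 30,"delta_pos": [0,0,-0.043],"twist": -19.2},
  ],
)

```text
time: 8.1
tcp_pos: [0.4924, -0.1906, 0.0349]
orientation: [0.001, 0.98, 0.199, 0.0]
wrist_force: [-1.5, -1.5, 5.3]
opening: 0.406
```

```bash
python3 pads.py; python3 o.py
```

```text
{'time': 8.1, 'tcp_pos': [0.492, -0.191, 0.035], 'wrist_force': [-1.455, -1.526, 5.261], 'moment': [-0.35, 0.39, 0.046], 'opening': 0.406} yaw 22.978823014392646 j7 1.2612645494632895
wrist 1 finger low z [0.0754 0.0829 0.0923] 9044 inner u 0.0225
wrist -1 finger low z [0.0756 0.0853 0.0981] 9630 inner u 0.0225
nut top 0.08959808015319384
scene 1 finger low z [0.0303 0.0802 0.0919] 1149 inner u 0.0226
scene -1 finger low z [0.1083 0.1097 0.1125] 27 inner u 0.0229
{'time': 8.2, 'joint_pos': [0.0561, 0.7403, 0.3994, 1.9973, -0.5612, 0.5117, 1.2629], 'tcp_pos': [0.4924, -0.1906, 0.0348], 'wrist_force': [-1.0285, -1.78, 5.9315], 'moment': [-0.2982, 0.3318, -0.0488], 'opening': 0.4094}
yaw 23.122119183991263 [ 1.000e-03  9.797e-01  2.004e-01 -1.000e-04]
```

The nut drops as expected (2.3 mm). The moment reading is noisy (±0.05), so I'll average it. The next run goes to 130°, still short of the minimum 137°. After that I'll take 5° steps: even an unseen contact adds at most 0.35 N m, so torque stays ≤0.65 N m.

Emit:
move_arm(
  targets=[
    {"hand": 30,"delta_pos": [0,0,-0.004],"twist": -1.4},
    {"hand": 30,"delta_pos": [0,0,-0.007],"twist": -2.8},
    {"hand": 30,"delta_pos": [0,0,-0.01],"twist": -4.2},
    {"hand": 30,"delta_pos": [0,0,-0.013],"twist": -5.6},
    {"hand": 30,"delta_pos": [0,0,-0.015],"twist": -6.8},
    {"hand": 30,"delta_pos": [0,0,-0.015],"twist": -6.8},
  ],
)

```text
time: 8.8
tcp_pos: [0.492, -0.1907, 0.0341]
orientation: [0.001, 0.996, -0.095, -0.0]
wrist_force: [-1.4, -1.8, 7.4]
opening: 0.408
```

```bash
cat > t.py <<'E'
from workcell import *
import numpy as np,sys
n=int(sys.argv[1]) if len(sys.argv)>1 else 3
L=[observe()]
for i in range(n): snapshot("top");L.append(observe())
M=np.array([s["moment"] for s in L]);F=np.mean([s["wrist_force"] for s in L],0)
Y=[np.degrees(2*np.arctan2(s["orientation"][2],s["orientation"][1])) for s in L]
T=np.mean([s["joint_torque"] for s in L],0)
print("t",L[-1]["time"],"Mz",M[:,2].round(3),"mean",M[:,2].mean().round(3),"M",M.mean(0).round(2),"F",F.round(1),"yaw",np.mean(Y).round(2),"open",L[-1]["opening"].__round__(3),"j7",L[-1]["joint_pos"][6].__round__(2),"tau7",T[6].round(3),"tcp",np.round(L[-1]["tcp_pos"],4))
E
python3 t.py 5
```

```text
t 9.05 Mz [-0.081 -0.017  0.001 -0.108 -0.051 -0.017] mean -0.046 M [-0.29  0.42 -0.05] F [-1.9 -1.3  6.3] yaw -10.75 open 0.404 j7 0.85 tau7 -0.046 tcp [ 0.492  -0.1906  0.0341]
```

Emit:
move_arm(
  targets=[
    {"hand": 30,"delta_pos": [0,0,-0.002],"twist": -1},
    {"hand": 30,"delta_pos": [0,0,-0.002],"twist": -1},
    {"hand": 30,"delta_pos": [0,0,-0.002],"twist": -1},
  ],
)

```text
time: 9.35
tcp_pos: [0.492, -0.1906, 0.034]
orientation: [0.001, 0.991, -0.137, -0.0]
wrist_force: [-1.3, -1.9, 7.1]
opening: 0.408
```

```bash
python3 t.py 3
```

```text
t 9.5 Mz [ 0.013  0.009 -0.076 -0.027] mean -0.02 M [-0.3   0.44 -0.02] F [-2.  -1.5  6.5] yaw -15.72 open 0.409 j7 0.79 tau7 0.043 tcp [ 0.4919 -0.1906  0.034 ]
```

Emit:
move_arm(
  targets=[
    {"hand": 30,"delta_pos": [0,0,-0.003],"twist": -1},
    {"hand": 30,"delta_pos": [0,0,-0.003],"twist": -1},
    {"hand": 30,"delta_pos": [0,0,-0.003],"twist": -1},
  ],
)

```text
time: 9.8
tcp_pos: [0.4919, -0.1906, 0.0339]
orientation: [0.001, 0.984, -0.18, -0.0]
wrist_force: [-2.1, -1.1, 7.4]
opening: 0.408
```

```bash
python3 t.py 3
```

```text
t 9.95 Mz [ 0.003 -0.055 -0.091 -0.01 ] mean -0.038 M [-0.28  0.5  -0.04] F [-2.1 -1.1  6.8] yaw -20.72 open 0.403 j7 0.73 tau7 0.044 tcp [ 0.4919 -0.1906  0.0339]
```

Emit:
move_arm(
  targets=[
    {"hand": 30,"delta_pos": [0,0,-0.003],"twist": -1},
    {"hand": 30,"delta_pos": [0,0,-0.003],"twist": -1},
    {"hand": 30,"delta_pos": [0,0,-0.003],"twist": -1},
  ],
)

```text
time: 10.25
tcp_pos: [0.4919, -0.1906, 0.0337]
orientation: [0.001, 0.975, -0.223, -0.0]
wrist_force: [-1.5, -1.4, 6.8]
opening: 0.405
```

```bash
python3 t.py 3
```

```text
t 10.4 Mz [-0.041 -0.036 -0.032 -0.051] mean -0.04 M [-0.25  0.49 -0.04] F [-1.7 -0.8  6.5] yaw -25.72 open 0.403 j7 0.66 tau7 0.044 tcp [ 0.4919 -0.1906  0.0337]
```

Emit:
move_arm(
  targets=[
    {"hand": 30,"delta_pos": [0,0,-0.003],"twist": -1},
    {"hand": 30,"delta_pos": [0,0,-0.003],"twist": -1},
    {"hand": 30,"delta_pos": [0,0,-0.003],"twist": -1},
  ],
)

```text
time: 10.7
tcp_pos: [0.4918, -0.1905, 0.0336]
orientation: [0.001, 0.964, -0.265, -0.0]
wrist_force: [-2.6, -0.4, 6.7]
opening: 0.411
```

```bash
python3 t.py 2
```

```text
t 10.8 Mz [-0.037 -0.024 -0.058] mean -0.04 M [-0.25  0.55 -0.04] F [-2.5 -0.9  7.1] yaw -30.72 open 0.409 j7 0.6 tau7 0.043 tcp [ 0.4918 -0.1905  0.0336]
```

Emit:
move_arm(
  targets=[
    {"hand": 30,"delta_pos": [0,0,-0.003],"twist": -1},
    {"hand": 30,"delta_pos": [0,0,-0.003],"twist": -1},
    {"hand": 30,"delta_pos": [0,0,-0.003],"twist": -1},
  ],
)

```text
time: 11.1
tcp_pos: [0.4918, -0.1905, 0.0335]
orientation: [0.001, 0.952, -0.307, -0.0]
wrist_force: [-1.7, -0.4, 8.2]
opening: 0.406
```

```bash
python3 t.py 2
```

```text
t 11.2 Mz [-0.041 -0.034 -0.064] mean -0.046 M [-0.23  0.56 -0.05] F [-1.8 -0.6  7.2] yaw -35.72 open 0.405 j7 0.53 tau7 0.043 tcp [ 0.4918 -0.1905  0.0335]
```

Emit:
move_arm(
  targets=[
    {"hand": 30,"delta_pos": [0,0,-0.003],"twist": -1},
    {"hand": 30,"delta_pos": [0,0,-0.003],"twist": -1},
    {"hand": 30,"delta_pos": [0,0,-0.003],"twist": -1},
  ],
)

```text
time: 11.5
tcp_pos: [0.4917, -0.1905, 0.0333]
orientation: [0.001, 0.938, -0.348, -0.0]
wrist_force: [-1.8, -0.6, 8.0]
opening: 0.402
```

```bash
python3 t.py 2
```

```text
t 11.6 Mz [-0.088 -0.058 -0.004] mean -0.05 M [-0.18  0.6  -0.05] F [-2.3 -0.7  7.2] yaw -40.72 open 0.407 j7 0.46 tau7 0.043 tcp [ 0.4917 -0.1905  0.0333]
```

Emit:
move_arm(
  targets=[
    {"hand": 30,"delta_pos": [0,0,-0.003],"twist": -1},
    {"hand": 30,"delta_pos": [0,0,-0.003],"twist": -1},
    {"hand": 30,"delta_pos": [0,0,-0.003],"twist": -1},
  ],
)

```text
time: 11.9
tcp_pos: [0.4917, -0.1904, 0.0332]
orientation: [0.001, 0.921, -0.389, -0.0]
wrist_force: [-2.7, -0.8, 8.5]
opening: 0.408
```

```bash
python3 t.py 2
```

```text
t 12.0 Mz [-0.032 -0.081 -0.071] mean -0.061 M [-0.14  0.6  -0.06] F [-2.8 -1.1  8. ] yaw -45.72 open 0.407 j7 0.4 tau7 0.044 tcp [ 0.4917 -0.1905  0.0332]
```

Emit:
move_arm(
  targets=[
    {"hand": 30,"delta_pos": [0,0,-0.004],"twist": -1},
    {"hand": 30,"delta_pos": [0,0,-0.004],"twist": -1},
    {"hand": 30,"delta_pos": [0,0,-0.004],"twist": -1},
  ],
)

```text
time: 12.3
tcp_pos: [0.4916, -0.1904, 0.0331]
orientation: [0.001, 0.904, -0.428, -0.0]
wrist_force: [-3.2, -0.5, 8.6]
opening: 0.403
```

```bash
python3 t.py 2
```

```text
t 12.4 Mz [-0.05  -0.054 -0.063] mean -0.056 M [-0.11  0.63 -0.06] F [-2.9 -0.4  8.9] yaw -50.72 open 0.406 j7 0.33 tau7 0.049 tcp [ 0.4917 -0.1904  0.0331]
```

Emit:
move_arm(
  targets=[
    {"hand": 30,"delta_pos": [0,0,0],"twist": -1},
    {"hand": 30,"delta_pos": [0,0,0],"twist": -1},
    {"hand": 30,"delta_pos": [0,0,0],"twist": -1},
  ],
)

```text
time: 12.7
tcp_pos: [0.4916, -0.1903, 0.033]
orientation: [0.001, 0.884, -0.467, -0.0]
wrist_force: [-3.0, -1.3, 8.7]
opening: 0.405
```

```bash
python3 t.py 2
```

```text
t 12.8 Mz [-0.06  -0.053 -0.012] mean -0.042 M [-0.13  0.65 -0.04] F [-2.7 -0.5  8.5] yaw -55.72 open 0.407 j7 0.26 tau7 0.053 tcp [ 0.4916 -0.1904  0.033 ]
```

Emit:
move_arm(
  targets=[
    {"hand": 30,"delta_pos": [0,0,0],"twist": -1},
    {"hand": 30,"delta_pos": [0,0,0],"twist": -1},
    {"hand": 30,"delta_pos": [0,0,0],"twist": -1},
  ],
)

```text
time: 13.1
tcp_pos: [0.4916, -0.1903, 0.0332]
orientation: [0.001, 0.863, -0.504, -0.0]
wrist_force: [-3.5, -0.8, 10.5]
opening: 0.406
```

```bash
python3 t.py 2
```

```text
t 13.2 Mz [0.519 0.516 0.467] mean 0.501 M [-0.07  0.76  0.5 ] F [-3.4 -0.5 10.3] yaw -60.59 open 0.405 j7 0.19 tau7 -0.511 tcp [ 0.4916 -0.1903  0.0332]
```

Contact: the torque jumped to ≈0.50–0.51 N m, and the moment and joint 7 torque agree. I'll nudge 1° more, aiming at about 0.57.

Emit:
move_arm(
  targets=[
    {"hand": 30,"delta_pos": [0,0,0],"twist": -0.1},
    {"hand": 30,"delta_pos": [0,0,0],"twist": -0.2},
    {"hand": 30,"delta_pos": [0,0,0],"twist": -0.2},
    {"hand": 30,"delta_pos": [0,0,0],"twist": -0.2},
  ],
)

```text
time: 13.6
tcp_pos: [0.4916, -0.1903, 0.0332]
orientation: [0.001, 0.859, -0.512, -0.0]
wrist_force: [-3.9, 0.2, 10.4]
opening: 0.407
```

```bash
python3 t.py 5
```

```text
t 13.85 Mz [0.757 0.716 0.714 0.737 0.706 0.677] mean 0.718 M [-0.07  0.79  0.72] F [-3.6 -0.1 10.1] yaw -61.54 open 0.407 j7 0.18 tau7 -0.695 tcp [ 0.4916 -0.1903  0.0332]
```

Torque is now ≈0.70 N m. That's above the ideal band but below the 0.75 at which the lower nut drags. I'll turn no further, take the arm's wind-up out without moving the nut, and then release.

Emit:
move_arm(
  targets=[
    {"hand": 30,"delta_pos": [0,0,0.005],"twist": 0.03},
    {"hand": 30,"delta_pos": [0,0,0.01],"twist": 0.03},
    {"hand": 30,"delta_pos": [0,0,0.01],"twist": 0.03},
  ],
)

```text
time: 14.15
tcp_pos: [0.4916, -0.1903, 0.0334]
orientation: [0.001, 0.86, -0.511, -0.0]
wrist_force: [-2.9, -0.8, 6.9]
opening: 0.409
```

```bash
python3 t.py 5
```

```text
t 14.4 Mz [0.721 0.633 0.626 0.699 0.647 0.588] mean 0.652 M [-0.2   0.65  0.65] F [-2.7 -0.8  6.8] yaw -61.4 open 0.4 j7 0.18 tau7 -0.645 tcp [ 0.4916 -0.1903  0.0334]
```

Emit:
move_arm(
  targets=[
    {"hand": 30,"delta_pos": [0,0,0.005],"twist": 0.08},
    {"hand": 30,"delta_pos": [0,0,0.005],"twist": 0.16},
    {"hand": 30,"delta_pos": [0,0,0.005],"twist": 0.16},
  ],
)

```text
time: 14.7
tcp_pos: [0.4916, -0.1903, 0.0334]
orientation: [0.001, 0.863, -0.505, -0.0]
wrist_force: [-3.5, -1.3, 5.3]
opening: 0.407
```

```bash
python3 t.py 5
```

```text
t 14.95 Mz [0.5   0.408 0.443 0.378 0.472 0.396] mean 0.433 M [-0.34  0.69  0.43] F [-3.4 -1.4  5.4] yaw -60.69 open 0.405 j7 0.19 tau7 -0.424 tcp [ 0.4915 -0.1903  0.0334]
```

The unloading slope of about 18 N m/rad is the grip's own give, not the nut's 4 N m/rad, so the nut is holding. I'll take out the rest and open.

Emit:
move_arm(
  targets=[
    {"hand": 30,"delta_pos": [0,0,0],"twist": 0.13},
    {"hand": 30,"delta_pos": [0,0,0],"twist": 0.26},
    {"hand": 30,"delta_pos": [0,0,0],"twist": 0.26},
  ],
)

```text
time: 15.25
tcp_pos: [0.4916, -0.1903, 0.0335]
orientation: [0.001, 0.868, -0.496, -0.0]
wrist_force: [-3.0, -0.4, 5.8]
opening: 0.405
```

```bash
python3 t.py 4
```

```text
t 15.45 Mz [0.174 0.183 0.107 0.102 0.106] mean 0.134 M [-0.31  0.67  0.13] F [-3.1 -1.1  5.5] yaw -59.46 open 0.407 j7 0.2 tau7 -0.101 tcp [ 0.4916 -0.1903  0.0334]
```

Emit:
move_arm(
  targets=[
    {"hand": 70,"delta_pos": [0,0,0],"twist": 0},
    {"hand": 70,"delta_pos": [0,0,0],"twist": 0},
    {"hand": 70,"delta_pos": [0,0,0],"twist": 0},
    {"hand": 70,"delta_pos": [0,0,0],"twist": 0},
    {"hand": 70,"delta_pos": [0,0,0.4],"twist": 0},
    {"hand": 70,"delta_pos": [0,0,0.9],"twist": 0},
    {"hand": 70,"delta_pos": [0,0,1.5],"twist": 0},
    {"hand": 70,"delta_pos": [0,0,2.2],"twist": 0},
    {"hand": 70,"delta_pos": [0,0,2.9],"twist": 0},
    {"hand": 70,"delta_pos": [0,0,3.4],"twist": 0},
    {"hand": 70,"delta_pos": [0,0,3.4],"twist": 0},
    {"hand": 70,"delta_pos": [0,0,3.4],"twist": 0},
  ],
)

```text
time: 16.65
tcp_pos: [0.4926, -0.189, 0.2033]
orientation: [-0.0, 0.869, -0.495, 0.0]
wrist_force: [-0.5, 0.8, -0.6]
opening: 0.698
```

```bash
python3 t.py 1; python3 - <<'E'
from workcell import *
from h import *
d=snapshot("wrist");s=snapshot("scene");t0=dict(np.load("scene0.npz"))
W=cloud(d).reshape(-1,3);r=np.hypot(W[:,0]-.492,W[:,1]+.189)
m=(r>.0125)&(r<.0175)&(W[:,2]>.07)&(W[:,2]<.1);h=np.median(W[m,2]);p=W[(r<.025)&(abs(W[:,2]-h)<.003)]
w=lambda t:np.mean([np.ptp(p[:,:2]@[np.cos(t+k*np.pi/3),np.sin(t+k*np.pi/3)]) for k in range(3)])
g=np.radians(np.arange(-30,30,.5));print("nut top",h,"flat yaw mod 60",np.degrees(g[np.argmin([w(t) for t in g])]),cv2.minAreaRect((p[:,:2]*1e3).astype(np.float32)))
f=lambda i:cv2.resize(i[150:205,200:255],(400,400),interpolation=cv2.INTER_CUBIC)
cv2.imwrite("pics/end.png",np.hstack([f(t0["img"]),f(s["img"])]))
E
```

```text
t 16.7 Mz [ 0.036 -0.002] mean 0.017 M [-0.    0.03  0.02] F [-0.1  0.5 -0.7] yaw -59.4 open 0.698 j7 -0.04 tau7 -0.01 tcp [ 0.4921 -0.1887  0.2026]
nut top 0.08809646056287707 flat yaw mod 60 1.0 ((493.3766784667969, -189.81912231445312), (40.73146057128906, 35.856143951416016), 31.365068435668945)
```

View pics/end.png

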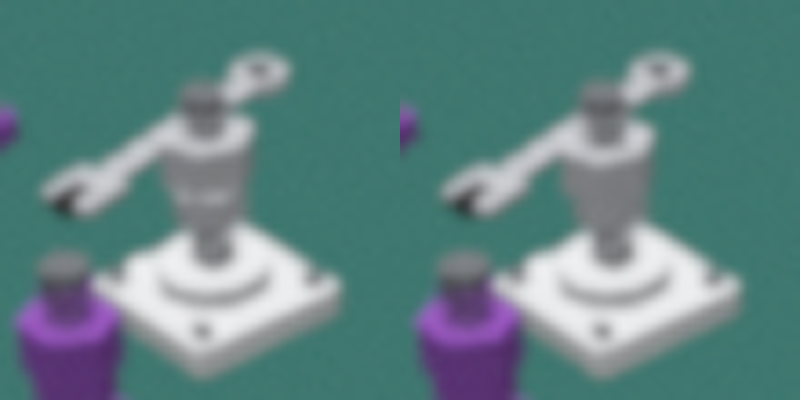

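The before/after crops show that the bright gap between the nuts (left, about (205,192)) has closed (right), and nothing else has moved. The gripper is clear and the forces are zero.

```bash
python3 -c "
from workcell import *
print(hand_in())"
```

```text
the job is handed in; nothing more can be done
None
```

I ran the upper nut on the open, uncapped white spindle down about 178° clockwise until it met the lower nut, and tightened it. I then unwound the arm, let go and lifted clear, and handed the job in at about 17 s.

**Checks that passed**
- **Height:** the nut's top came down from 92.0 to 88.1 mm, which fits the thread (about 3.9 mm).
- **Gap:** it has closed in the before/after scene crops, and nothing else in those crops has moved. I did not re-check the rest of the bench.
- **Contact:** the torque jumped clearly from about 0.05 to about 0.5 N m when the nuts met.
- **After release:** the nut stayed at the expected angle, and the wrist force and moment read about zero.

**Checks that disagreed or fell short**
- **Torque over the band:** my last 1° nudge gave a mean of about 0.70–0.72 N m, with one noisy reading of 0.757. I was aiming at 0.57, so it is above the 0.5–0.65 band but, on the mean, under the 0.75 that drags the lower nut. The pictures are too coarse to show whether the lower nut turned by a degree or so. I saw no sign of it, but that is not proof.
- **TCP height reading:** the reported height was about 32 mm lower than both cameras showed, so I set the grasp height by the cameras.

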